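# Lock the test-box lid with the quarter-turn T-bolt

## Task

Lock the lid of the grey test box: take the red-handled T-bolt out of its blue holder, pass its head through the slot of the brass lock plate in the lid's window, gently press it down against the spring, turn it a quarter turn clockwise (seen from above) to its stop, then let the spring lift it into the locking notches and let go. The brass plate floats sideways and sits a little higher or lower from box to box, so feel for the slot and never force the bolt; leave the things standing round about where they are.

Things in the scene. Friction and masses are not known exactly. Their poses are not given: they have to be found in the camera images.
- t_bolt: Steel T-bolt with red wing handle, 0.09 kg, loose, upright in the blue holder at the start. Origin: centre of the T-head's underside; z up along the shank. T-head 28 mm (x) by 8 mm (y), z = 0 to 8 mm. Shank 8 mm diameter, collar 24 mm diameter at z = 23.5 to 28 mm, then a 15 mm sleeve up to the handle.
- bolt_grip (a point): Middle of the red handle, on the bolt's axis 60 mm above its origin; same axes as the bolt. The handle is 48 mm along x (parallel to the T-head), 12 mm thick along y, and reaches from 14 mm below to 14 mm above this point. Grasp it across its 12 mm.
- holder: Blue plastic block, fixed, 66 mm (x) by 46 mm (y), 30 mm high, origin at the centre of its underside. The T-bolt stands in its 20 mm deep pocket with 2.5 mm play all round, T-head along the holder's x; lift it by 25 mm or more to clear.
- test_box: Grey box, fixed, 120 mm (x) by 136 mm (y), with an aluminium lid whose top is 50 mm above the bench; origin at the centre of its underside, z up. Green lines on the lid along x show how handle and T-head lie when open, red lines along y when locked. Contact force over 50 N between bolt and box (all touching faces added up) is forcing.
- lid_window (a point): Middle of the lid's window (52 mm x, 76 mm y), level with the lid's top. In it a brass plate, 48 mm (x) by 54 mm (y), slot at its middle 32 mm (x) by 11 mm (y), edges broken 0.5 mm. The plate floats: it starts up to 10 mm to either side along the box's y (x exact), its top 2 to 6 mm below this point; both unknown, not in any pose. It slides in y at 8 N side force; it never moves up or down.
- lock_seat (a point): Where the bolt's origin ends, nominally: 16 mm below the plate's top (so +-2 mm in z, +-10 mm in y). Bolt origin below the plate's top: at 11 mm the head meets a spring disc (5 N, then +0.5 N per mm); from 21 mm it clears the locking lips and can turn; at 23.5 mm the collar lands hard on the plate (spring 11 N). Turned home and let up, the spring holds it in notches at 16 mm.
- locked_mark (a point): Red line on the lid, 47 mm from the window's middle on the box's -y side: after the quarter turn clockwise (seen from above) the T-head end that was at the box's +x points here. A solid stop ends the turn at 90 to 97 degrees; the other way it is blocked.
- brown_gland: Bystander, loose: brown cable gland 23x26 mm, 46 mm tall, standing beside the test box; origin at its foot.
- drain_filter: Bystander, loose: small grey drain filter, 54x50 mm, 99 mm tall, standing on the other side of the test box; origin at its foot.
- relay: Bystander, loose: relay with a clear white cover, 34x28 mm, 48 mm tall, standing beside the holder; origin at its foot.
- tape: Bystander, loose: roll of black tape, 66 mm diameter, 19 mm high, lying flat behind the holder; origin at the centre of its underside.
Things that resemble listed ones, but are neither listed nor needed, are in the scene too. There is more than one size of the t_bolt; the job needs the smallest.

How it is judged:
By the outcome, as a careful person would: the job done as asked, in the order asked, and still so for the second after the job is handed in, with the robot touching nothing.
It also fails if it takes over 67 s, if anything falls off the work surface, if the arm or the gripper's body presses on something with over 40 N, if the wrist force passes 120 N, or if a joint passes its speed limit or range.

## Robot

A 6-joint arm with a two-finger parallel gripper is mounted at the origin on a cart in front of the work surface, level with it; the furniture and walls round the work are solid. World frame = base frame: x ahead of the robot, y to its left, z up, the work surface at z = 0. Lengths are in m, angles in rad, forces in N, time in s.
With the tool pointing down it reaches from about 0.35 to 0.85 m from the base axis. Payload 8.1 kg.
Tool frame: the origin (TCP) lies midway between the tips of the shut fingers; the grasp point (between the pads) lies 19 mm behind it (manip.grip_depth is the distance from the TCP to the grasp point, in m); z points along the fingers, y is the line along which they close (so a half turn about z gives the same grasp; the last joint's range is limited). The gripper opens to 93 mm and grips with 3 to 60 N. Pads are 15 mm wide; open, the fingers measure 128 mm over their backs; the gripper's body (75 mm by 188 mm) begins 65 mm behind the grasp point.
Start: joints at [1.224, 0.13, 1.488, -0, 1.523, -0.085], TCP at [0.155, 0.58, 0.219] pointing down, gripper open.
Joint ranges: [-2.96, 2.96], [-0.89, 2.26], [0.02, 2.5], [-1.34, 4.48], [0, 2.73], [-2.66, 2.66]. Speed limits (rad/s): [2.39, 2.39, 2.79, 3.14, 3.14, 3.14].

## Interface

Orientations are given as [roll, pitch, yaw] about the fixed x, y, z axes, in that order (R = Rz(yaw) Ry(pitch) Rx(roll)).
In Python, from station import manip gives the robot as it stands.
- The arm moves only by the tool jog_arm, never from a script. Its argument "series" is a list of rows, each a list of 5 numbers: the shift along the tool's x, y, z in cm, then the turn about the tool's z in degrees, then the opening, from -1 (shut) to 1 (fully open). A call has exactly 5 rows; each row is the pose to reach, as a shift and turn from the pose commanded when the call began, along the tool's axes at that moment; what a row does not reach only later rows make up. A row lasts 1/12 s, in which the tool goes at most 41.7 mm and 7.16 degrees, less where a joint would pass 70% of its speed; a pose out of reach is approached as far as the arm can. A call with a gripper value outside its range is refused whole. The fingers move at their own pace and stop on an object; "grip_force" is the grip in N (left out, the last holds). Time passes only in rows, so rows that repeat a pose let the fingers close, or fill a call up. It gives the time, the measured TCP pose, the force, the opening and the grip force at its end, in the units of the state.
- manip.observe(): the state, without advancing time (a new reading comes with each control period).
- manip.grab_frame(name): name is "scene" or "side" or "wrist"; returns a dict with "image" (480x640x3 uint8, red, green, blue), "fov_y" (degrees; the focal length in pixels is half the picture's height over the tangent of half this angle, whatever the lens; pixels are square), "cx", "cy" (the principal point, pixels), "R" (3x3) and "t" (3): a world point X has camera coordinates R X + t; the wrist camera has in their place "hand_eye" (4x4, takes a point from camera to tool coordinates, whose origin is the TCP and whose axes are the flange's). Camera axes: x right, y down, z forward; pixel columns grow to the right and rows downward; lengths in m; the calibration is good to about 2 mm. A picture is of the moment at which its call begins: read the wrist's pose just before it. There is no depth.
- manip.sign_off(): hands the job in; it is judged then, once.
The state is a dict: "t": time; "joint_positions": joint angles; "qd": joint speeds; "tau": joint torques, N m; "position": TCP position; "ee_rot": TCP orientation; "force": force on the tool from outside, world axes, zero at the start; "torque": the same for the moment, N m; "grip_width": finger opening in m; "gripper_force": force on a finger pad.
Only numpy, scipy, OpenCV 4.12 (cv2) and the standard library are available. Lean on these libraries where they do the work, as an engineer would, in place of code of your own. Each camera call takes 0.05 s, during which the arm holds its last target. There are 200 camera calls.

## Working session

There is one attempt and no reset: what is moved stays moved. The work goes in short steps, Python scripts to look and compute and a tool call to move; the robot and the scene stay as the last step left them, time stands still between calls to the robot, and variables do not carry over. Pictures are saved under pics/ and viewed, at most 10 in all, crops included, and the job is handed in when it is done.

Besides the shell and the picture viewer there is one more tool, called after "Request:" by a JSON object that holds its "fn" and its "kwargs", one argument or row to a line. jog_arm: Moves the arm, as the interface text tells. Its arguments: {"type":"object","properties":{"series":{"type":"array"},"grip_force":{"type":"number"}},"required":["series"]}

```bash
ls; mkdir -p pics
cat > h.py <<'E'
import numpy as np, cv2
from station import manip
from scipy.spatial.transform import Rotation as Ro
def cam(name):
    s=manip.observe(); f=manip.grab_frame(name); im=f["image"]
    F=im.shape[0]/2/np.tan(np.radians(f["fov_y"])/2)
    if "hand_eye" in f:
        T=np.eye(4);T[:3,:3]=Ro.from_euler('xyz',s["ee_rot"]).as_matrix();T[:3,3]=s["position"]
        C=T@np.array(f["hand_eye"])
    else:
        C=np.eye(4);R=np.array(f["R"]);C[:3,:3]=R.T;C[:3,3]=-R.T@np.array(f["t"])
    return im,(F,f["cx"],f["cy"],C)
def ray(c,u,v,z):
    F,cx,cy,C=c
    d=C[:3,:3]@np.array([(u-cx)/F,(v-cy)/F,1.]);o=C[:3,3]
    return o+d*(z-o[2])/d[2]
def proj(c,X):
    F,cx,cy,C=c
    p=C[:3,:3].T@(np.array(X)-C[:3,3]);return p[0]/p[2]*F+cx,p[1]/p[2]*F+cy
def save(im,n): cv2.imwrite("pics/"+n,cv2.cvtColor(im,cv2.COLOR_RGB2BGR))
E
python3 - <<'E'
from h import *
for n in("scene","side","wrist"):
    im,c=cam(n); save(im,n+"0.png"); print(n,c[0],c[3][:3,3],c[3][:3,2])
s=manip.observe();print(s)
E
```

```text
pics
scene 472.67738783473243 [0.16152319 0.55021079 0.86897711] [ 0.33405326 -0.54458087 -0.76931145]
side 506.62692873144374 [-0.17244078  0.49025023  0.59506561] [ 0.67347216 -0.52041591 -0.5249786 ]
wrist 409.916360328455 [0.09057385 0.59650961 0.3829985 ] [ 0.23322838 -0.0642134  -0.97029952]
{'t': 0.15, 'joint_positions': array([ 1.22357883e+00,  1.30995447e-01,  1.48899595e+00,  1.73654478e-06,
        1.52301132e+00, -8.53729535e-02]), 'qd': array([-0.00021578, -0.00220013, -0.00218733,  0.00010442, -0.00061828,
        0.00035965]), 'tau': array([ 6.93116490e-04, -5.60474896e+01, -4.92334843e+01,  7.68437027e-02,
        3.04665242e-02, -1.05337979e-04]), 'position': array([0.15513335, 0.57915419, 0.21784201]), 'ee_rot': array([-3.14018788e+00, -1.21962654e-04,  2.87974794e+00]), 'force': array([-0.36546943, -0.32425806,  0.05609732]), 'torque': array([0.04411361, 0.03766136, 0.06177766]), 'gripper_force': 0.0, 'grip_width': 0.09282367202687813}
```

View pics/scene0.png

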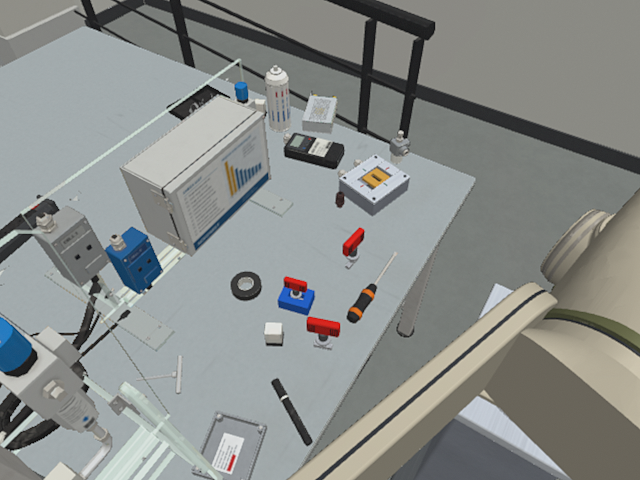

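View pics/side0.png

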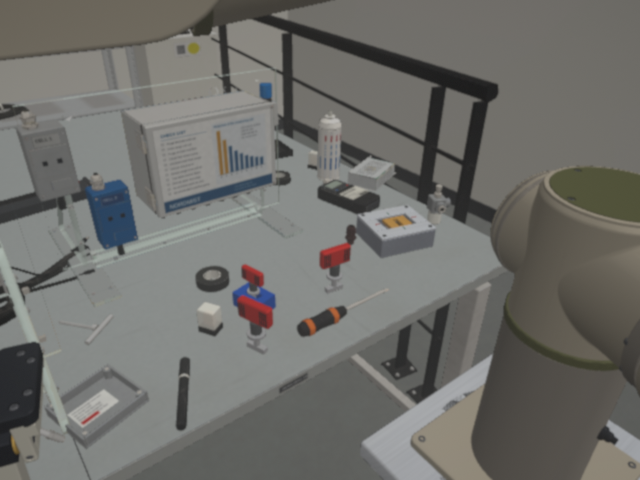

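The scene view shows the blue holder with its bolt at about (295,290), and the test box at (374,182) with the brass plate at (376,178). Two larger loose bolts are at (322,327) and (353,243), the relay at (273,333) and the tape at (246,285). The side view agrees.

Run:
```python
from h import *
s=manip.observe()
for n in("scene","side"):
    im,c=cam(n); hsv=cv2.cvtColor(im,cv2.COLOR_RGB2HSV)
    for nm,lo,hi,z in(("red",(0,190,90),(4,255,255),.07),("red2",(174,190,90),(180,255,255),.07),("blue",(108,190,60),(122,255,255),.025),("brass",(15,120,120),(28,255,255),.046)):
        m=cv2.inRange(hsv,lo,hi); k,l,st,ce=cv2.connectedComponentsWithStats(m)
        for i in range(1,k):
            if st[i,4]>60:
                r=cv2.minAreaRect(np.argwhere(l==i)[:,::-1].astype(np.float32))
                print(n,nm,ce[i].round(1),st[i,4],ray(c,*ce[i],z).round(3), "box z", np.round([ray(c,*p,z)[:2] for p in cv2.boxPoints(r)],3).tolist())
    print(n,"lid",[ray(c,*p,.05).round(3) for p in ([(340,182),(375,156),(409,181),(374,207)] if n=="scene" else [(358,224),(398,208),(433,235),(391,245)])])
```

```text
scene red [352.7 241. ] 252 [ 0.451 -0.039  0.07 ] box z [[0.467, -0.006], [0.458, -0.082], [0.433, -0.072], [0.443, 0.003]]
scene red [294.9 283.2] 177 [0.495 0.12  0.07 ] box z [[0.514, 0.139], [0.523, 0.117], [0.476, 0.105], [0.467, 0.127]]
scene red [323.  325.4] 379 [0.396 0.172 0.07 ] box z [[0.419, 0.198], [0.431, 0.17], [0.37, 0.149], [0.359, 0.177]]
scene blue [296.1 301.2] 574 [0.486 0.132 0.025] box z [[0.515, 0.163], [0.537, 0.107], [0.466, 0.09], [0.447, 0.146]]
scene brass [228.6 177.9] 67 [ 0.826 -0.066  0.046] box z [[0.873, -0.106], [0.87, -0.11], [0.782, -0.028], [0.785, -0.024]]
scene brass [375.1 177.4] 258 [ 0.516 -0.267  0.046] box z [[0.545, -0.247], [0.526, -0.319], [0.487, -0.289], [0.506, -0.219]]
scene lid [array([ 0.58 , -0.201,  0.05 ]), array([ 0.553, -0.335,  0.05 ]), array([ 0.437, -0.297,  0.05 ]), array([ 0.468, -0.171,  0.05 ])]
side brass [193.2  47.9] 73 [ 2.616 -0.775  0.046] box z [[2.735, -0.805], [2.708, -0.848], [2.497, -0.746], [2.523, -0.705]]
side brass [396.  221.1] 166 [ 0.515 -0.269  0.046] box z [[0.538, -0.249], [0.521, -0.315], [0.491, -0.29], [0.508, -0.226]]
side lid [array([ 0.55 , -0.185,  0.05 ]), array([ 0.554, -0.313,  0.05 ]), array([ 0.419, -0.284,  0.05 ]), array([ 0.442, -0.182,  0.05 ])]
```

View pics/wrist0.png

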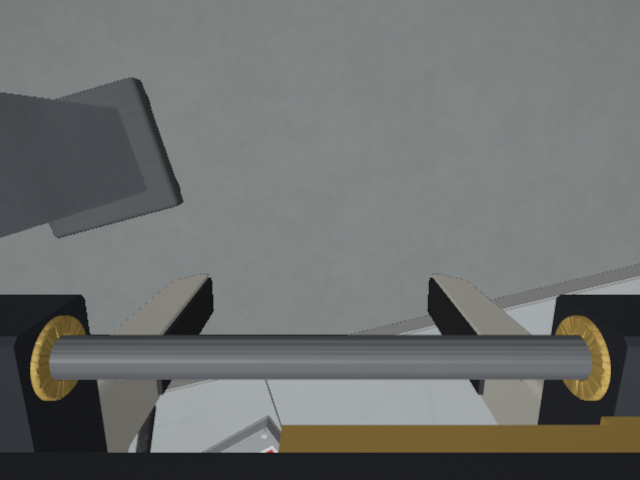

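The wrist view shows only the fingers and the bench edge, not the job yet. The bolt is at about (0.492, 0.122), and I'll check the view geometry and the clearance to the guard.

Run:
```python
from h import *
s=manip.observe(); im,c=cam("wrist"); C=c[3]
T=Ro.from_euler('xyz',s["ee_rot"]).as_matrix()
print("hand",(T.T@C[:3,:3]).round(3),(T.T@(C[:3,3]-s["position"])).round(3))
for z in(0,.05,.1,.15,.2):print(z,proj(c,T@[0,0,z]+s["position"]))
im,c=cam("scene")
for p in((210,470),(130,390),(185,360),(145,375),(268,417)):print(p,ray(c,*p,0).round(2),ray(c,*p,.15).round(2))
```

```text
hand [[ 0.    -0.97  -0.242]
 [ 1.     0.001 -0.   ]
 [ 0.    -0.242  0.97 ]] [ 0.067 -0.    -0.165]
0 (np.float64(320.41741895991794), np.float64(294.6632523430978))
0.05 (np.float64(320.36330622930785), np.float64(260.17915498698727))
0.1 (np.float64(320.3283855949755), np.float64(237.92549045238334))
0.15 (np.float64(320.303984706734), np.float64(222.3756818175546))
0.2 (np.float64(320.28597226815236), np.float64(210.89700242607805))
(210, 470) [0.43 0.47 0.  ] [0.38 0.49 0.15]
(130, 390) [0.65 0.45 0.  ] [0.57 0.47 0.15]
(185, 360) [0.6  0.35 0.  ] [0.53 0.38 0.15]
(145, 375) [0.65 0.41 0.  ] [0.56 0.44 0.15]
(268, 417) [0.4  0.35 0.  ] [0.36 0.38 0.15]
```

Request:
{"fn": "jog_arm", "kwargs": {
  "series": [
    [-1.7,-2.9,0,-6,0],
    [-3.4,-5.7,0,-12,0],
    [-5.1,-8.6,0,-18,0],
    [-6.8,-11.5,0,-24,0],
    [-8.5,-14.3,0,-29,0]
  ]
}}

```text
t: 0.77
position: [0.2004, 0.4179, 0.2184]
ee_rot: [-3.141, 0.0, -2.891]
force: [0.4, 0.9, -0.2]
grip_width: 0.0638
gripper_force: 0.0
```

Request:
{"fn": "jog_arm", "kwargs": {
  "series": [
    [-2,-3.5,0,0,0],
    [-4,-7,0,0,0],
    [-6,-10.5,0,0,0],
    [-8,-14,0,0,0],
    [-10,-17.5,0,0,0]
  ]
}}

```text
t: 1.18
position: [0.3407, 0.2723, 0.219]
ee_rot: [3.141, 0.001, -2.897]
force: [1.6, 0.3, 0.1]
grip_width: 0.0465
gripper_force: 0.0
```

Request:
{"fn": "jog_arm", "kwargs": {
  "series": [
    [-2,-3.7,0,0,-0.1],
    [-4.2,-7.4,0,0,-0.1],
    [-6.5,-11,0,0,-0.1],
    [-8.8,-14.6,0,0,-0.1],
    [-11,-18.3,0,0,-0.1]
  ]
}}

```text
t: 1.6
position: [0.4883, 0.1248, 0.2189]
ee_rot: [3.142, 0.001, -2.898]
force: [0.4, 1.5, 0.6]
grip_width: 0.0418
gripper_force: 0.0
```

Run:
```python
from h import *
s=manip.observe(); print(s["t"],s["position"],np.degrees(s["ee_rot"]),s["grip_width"])
im,c=cam("wrist"); save(im,"w1.png")
hsv=cv2.cvtColor(im,cv2.COLOR_RGB2HSV)
m=cv2.inRange(hsv,(0,190,70),(5,255,255))|cv2.inRange(hsv,(174,190,70),(180,255,255)); k,l,st,ce=cv2.connectedComponentsWithStats(m)
for i in range(1,k):
    if st[i,4]>60:
        r=cv2.minAreaRect(np.argwhere(l==i)[:,::-1].astype(np.float32))
        print(ce[i],st[i],r,ray(c,*ce[i],.084),[ray(c,*p,.084)[:2].round(4).tolist() for p in cv2.boxPoints(r)])
```

```text
1.6 [0.48834385 0.12477965 0.21887763] [ 1.79995384e+02  4.83080335e-02 -1.66015433e+02] 0.041770702721067976
[426.71535581 110.68951311] [ 409   63   34   96 2670] ((425.47430419921875, 110.6007308959961), (95.07547760009766, 31.301509857177734), 88.36341857910156) [0.38960787 0.17710058 0.084     ] [[0.3632, 0.1557], [0.3575, 0.1762], [0.4178, 0.1979], [0.4238, 0.1763]]
[118.87467363 116.23803307] [  66   90  108   51 2298] ((118.96461486816406, 115.51692962646484), (110.44080352783203, 25.07244873046875), 19.440034866333008) [ 0.44555993 -0.03171124  0.084     ] [[0.4502, -0.0705], [0.4331, -0.0664], [0.4399, 0.0073], [0.4575, 0.0041]]
[314.96240602 227.32223416] [308 196  15  64 931] ((314.9999694824219, 227.5), (62.99999237060547, 13.999998092651367), 90.0) [0.48988448 0.12116018 0.084     ] [[0.4682, 0.1105], [0.4657, 0.1205], [0.5127, 0.1323], [0.5153, 0.1219]]
```

View pics/w1.png

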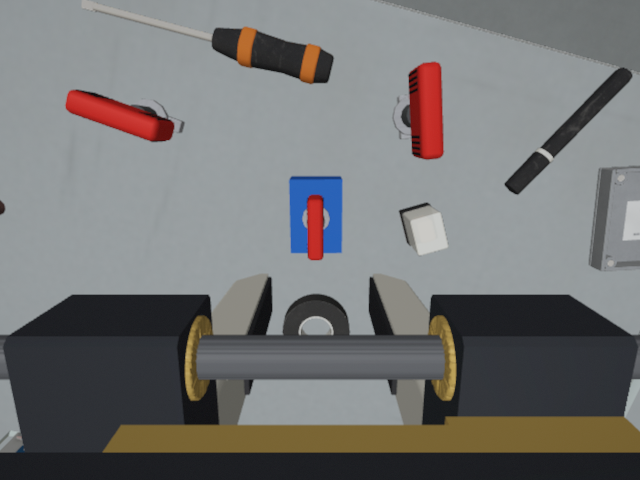

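Looking down, the holder is centred at (316,215) and the bolt's handle at (315,227), already lined up with the fingers. The relay (425,228) is clear of them.

Request:
{"fn": "jog_arm", "kwargs": {
  "series": [
    [0,-0.2,2.5,0,-0.1],
    [-0.1,-0.4,5,0,-0.1],
    [-0.1,-0.4,7.5,0,-0.1],
    [-0.1,-0.4,10,0,-0.1],
    [-0.1,-0.4,12,0,-0.1]
  ]
}}

```text
t: 2.07
position: [0.4882, 0.1227, 0.0966]
ee_rot: [3.141, -0.001, -2.898]
force: [0.1, -0.3, 0.4]
grip_width: 0.042
gripper_force: 0.0
```

Request:
{"fn": "jog_arm", "kwargs": {
  "series": [
    [0,0,1.5,0,-0.1],
    [0,0,3,0,-0.1],
    [0,0,4,0,-0.1],
    [0,0,4.8,0,-0.1],
    [0,0,4.8,0,-0.1]
  ]
}}

```text
t: 2.48
position: [0.4878, 0.1228, 0.0491]
ee_rot: [3.141, -0.002, -2.897]
force: [-0.3, -0.7, -0.5]
grip_width: 0.0418
gripper_force: 0.0
```

Request:
{"fn": "jog_arm", "kwargs": {
  "series": [
    [0,0,0,0,-0.5],
    [0,0,0,0,-0.7],
    [0,0,0,0,-1],
    [0,0,0,0,-1],
    [0,0,0,0,-1]
  ],
  "grip_force": 35
}}

```text
t: 2.9
position: [0.4895, 0.123, 0.0514]
ee_rot: [-3.141, 0.001, -2.897]
force: [0.1, -1.4, 3.1]
grip_width: 0.0139
gripper_force: 35.0
```

Request:
{"fn": "jog_arm", "kwargs": {
  "series": [
    [0,0,0,0,-1],
    [0,0,0,0,-1],
    [0,0,0,0,-1],
    [0,0,0,0,-1],
    [0,0,0,0,-1]
  ]
}}

```text
t: 3.32
position: [0.4896, 0.1228, 0.0513]
ee_rot: [-3.141, 0.001, -2.897]
force: [0.4, -1.8, 5.7]
grip_width: 0.0132
gripper_force: 34.9
```

Request:
{"fn": "jog_arm", "kwargs": {
  "series": [
    [0,0,-1,0,-1],
    [0,0,-3,0,-1],
    [0,0,-6,0,-1],
    [0,0,-9,0,-1],
    [0,0,-12,0,-1]
  ]
}}

```text
t: 3.73
position: [0.488, 0.1231, 0.1717]
ee_rot: [3.141, -0.002, -2.897]
force: [0.8, 0.1, -0.9]
grip_width: 0.0131
gripper_force: 34.9
```

Request:
{"fn": "jog_arm", "kwargs": {
  "series": [
    [0,-3,0,0,-1],
    [0,-7,0,0,-1],
    [0,-11,0,0,-1],
    [0,-15,0,0,-1],
    [0,-19,0,0,-1]
  ]
}}

```text
t: 4.15
position: [0.5347, -0.0627, 0.171]
ee_rot: [3.141, -0.0, -2.897]
force: [0.7, 0.2, -0.6]
grip_width: 0.0132
gripper_force: 34.9
```

Request:
{"fn": "jog_arm", "kwargs": {
  "series": [
    [0,-4,0,5,-1],
    [0,-8,0,10,-1],
    [0,-12,0,15,-1],
    [0,-16,0,20,-1],
    [0,-20,0,25.4,-1]
  ]
}}

```text
t: 4.57
position: [0.5831, -0.257, 0.1706]
ee_rot: [3.141, -0.001, 2.938]
force: [0.9, 0.7, 0.6]
grip_width: 0.0129
gripper_force: 34.9
```

Request:
{"fn": "jog_arm", "kwargs": {
  "series": [
    [0,0,0,0,-1],
    [0,0,0,0,-1],
    [0,0,0,0,-1],
    [0,0,0,0,-1],
    [0,0,0,0,-1]
  ]
}}

```text
t: 4.98
position: [0.5834, -0.254, 0.1709]
ee_rot: [3.141, 0.0, 2.945]
force: [0.2, -1.1, -0.8]
grip_width: 0.013
gripper_force: 34.9
```

Run:
```python
from h import *
s=manip.observe(); print(s["t"],s["position"],np.degrees(s["ee_rot"]),s["grip_width"],s["force"])
im,c=cam("wrist"); save(im,"w2.png")
```

```text
4.9833 [ 0.58336374 -0.25399214  0.17093632] [1.79980972e+02 4.43967291e-03 1.68720192e+02] 0.012986740782187268 [ 0.21606508 -1.13413752 -0.79904148]
```

View pics/w2.png

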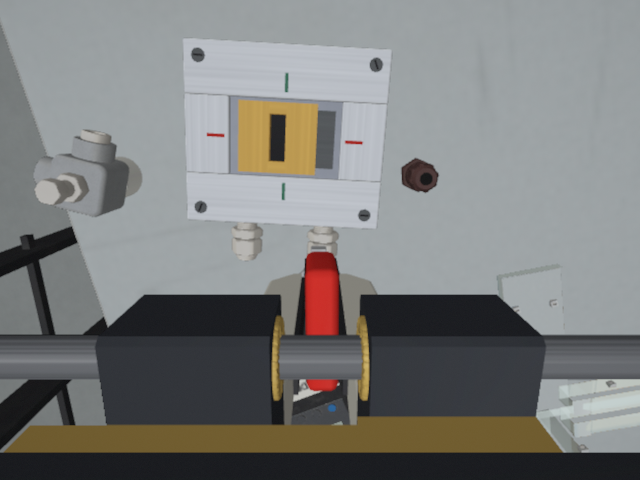

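The view shows the lid from (185,40) to (390,227), with green marks at (287,82) and (283,191) and red marks at (215,134) and (354,142). The brass plate's slot is at about (278,138). The gland is at (420,176) and the filter at (90,175).

```bash
cat >> h.py <<'E'
def comps(im,lo,hi,roi,amin):
    x0,y0,x1,y1=roi; hsv=cv2.cvtColor(im,cv2.COLOR_RGB2HSV)[y0:y1,x0:x1]
    k,l,st,ce=cv2.connectedComponentsWithStats(cv2.inRange(hsv,lo,hi))
    return [(ce[i]+[x0,y0],st[i,4],cv2.boxPoints(cv2.minAreaRect(np.argwhere(l==i)[:,::-1].astype(np.float32)))+[x0,y0]) for i in range(1,k) if st[i,4]>amin]
E
cat > m.py <<'E'
from h import *
s=manip.observe(); im,c=cam("wrist"); p=s["position"];print(p,np.degrees(s["ee_rot"][2]))
roi=(185,40,392,227)
for nm,lo,hi,z in(("green",(50,80,30),(95,255,255),.05),("red",(0,120,80),(8,255,255),.05),("red2",(170,120,80),(180,255,255),.05),("brass",(14,110,100),(30,255,255),.046),("slot",(0,0,0),(180,255,45),.046)):
    for ce,a,b in comps(im,lo,hi,roi,15 if nm[:3] in("gre","red") else 200):
        print(nm,ce.round(1),a,ray(c,*ce,z)[:2].round(4),[ray(c,*q,z)[:2].round(4).tolist() for q in b] if a>200 else "")
E
python3 m.py
```

```text
[ 0.58343721 -0.25406527  0.17107188] 168.71589527957758
green [286.5  82. ] 36 [ 0.4806 -0.2563] 
green [283.  190.1] 23 [ 0.5497 -0.2739] 
red [215.5 134.5] 34 [ 0.5039 -0.3107] 
red [353.6 141.9] 34 [ 0.527  -0.2197] 
brass [277.3 136.6] 4791 [ 0.5134 -0.2703] [[0.5299, -0.3041], [0.4848, -0.2903], [0.4977, -0.2386], [0.5434, -0.2503]]
slot [277.6 137.2] 574 [ 0.5138 -0.2702] [[0.5272, -0.2783], [0.4986, -0.2706], [0.5006, -0.2622], [0.5293, -0.2696]]
```

Request:
{"fn": "jog_arm", "kwargs": {
  "series": [
    [1.3,-0.6,0,0.6,-1],
    [2.6,-1.2,0,1.2,-1],
    [3.9,-1.8,0,1.8,-1],
    [5.2,-2.4,0,2.4,-1],
    [6.5,-3,0,2.9,-1]
  ]
}}

```text
t: 5.5
position: [0.5132, -0.2713, 0.1709]
ee_rot: [-3.142, 0.0, 2.893]
force: [-0.5, -0.5, -0.7]
grip_width: 0.013
gripper_force: 34.9
```

Request:
{"fn": "jog_arm", "kwargs": {
  "series": [
    [0,0,2,0,-1],
    [0,0,4,0,-1],
    [0,0,5.5,0,-1],
    [0,0,6.1,0,-1],
    [0,0,6.1,0,-1]
  ]
}}

```text
t: 5.92
position: [0.5126, -0.2707, 0.108]
ee_rot: [3.141, -0.003, 2.893]
force: [-0.5, 0.6, 1.2]
grip_width: 0.0128
gripper_force: 34.9
```

Request:
{"fn": "jog_arm", "kwargs": {
  "series": [
    [0,0,0,0,-1],
    [0,0,0,0,-1],
    [0,0,0,0,-1],
    [0,0,0,0,-1],
    [0,0,0,0,-1]
  ]
}}

```text
t: 6.33
position: [0.5141, -0.2723, 0.1105]
ee_rot: [-3.141, 0.001, 2.892]
force: [-1.4, -0.7, -0.6]
grip_width: 0.0132
gripper_force: 34.9
```

Run:
```python
from h import *
s=manip.observe(); p=s["position"];print(s["t"],p,np.degrees(s["ee_rot"]),s["force"])
T=Ro.from_euler('xyz',s["ee_rot"]).as_matrix()
tiles=[]
for n in("scene","side","wrist"):
    im,c=cam(n)
    u,v=proj(c,p+T@[0,0,.02]) if n!="wrist" else (320,300)
    u,v=int(u),int(v); print(n,u,v,"exp head ends",[np.round(proj(c,p+T@[x,0,.041]),1).tolist() for x in(-.014,.014)],"handle",[np.round(proj(c,p+T@[x,0,z]),1).tolist() for x in(-.024,.024) for z in(-.033,-.005)],"slot",np.round(proj(c,[.5139,-.2705,.046]),1))
    w,h=(50,60) if n!="wrist" else (100,120)
    print("origin",u-w,v-h); t=im[v-h:v+h,u-w:u+w]; tiles.append(cv2.resize(t,(260,312*1),interpolation=cv2.INTER_CUBIC)[:312])
save(np.hstack(tiles),"close1.png")
```

```text
6.3333 [ 0.51413674 -0.27228598  0.11048773] [-1.79973768e+02  7.02373161e-02  1.65705722e+02] [-1.36649401 -0.72538458 -0.60024833]
scene 378 163 exp head ends [[373.5, 166.8], [381.8, 172.3]] handle [[373.1, 141.5], [372.1, 150.6], [388.1, 151.1], [386.8, 160.1]] slot [376.5 176.9]
origin 328 103
side 399 203 exp head ends [[395.2, 209.0], [401.7, 214.4]] handle [[396.2, 177.1], [395.0, 188.7], [407.8, 185.7], [406.3, 197.6]] slot [396.9 221.2]
origin 349 143
wrist 320 300 exp head ends [[320.2, 291.0], [320.3, 240.4]] handle [[320.3, 391.4], [320.3, 352.1], [320.4, 266.4], [320.3, 244.8]] slot [323.2 252.3]
origin 220 180
```

View pics/close1.png

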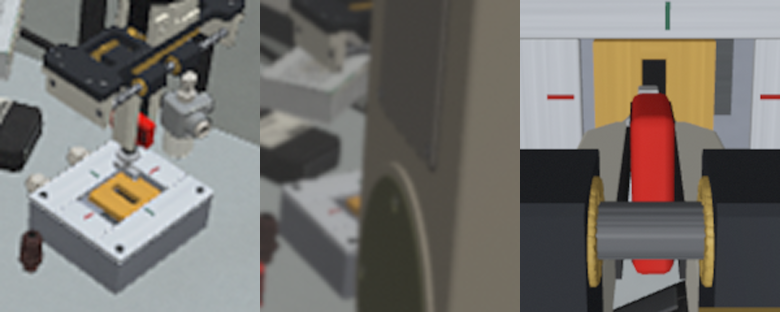

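Run:
```python
from h import *
s=manip.observe(); p=s["position"];T=Ro.from_euler('xyz',s["ee_rot"]).as_matrix()
im,c=cam("wrist"); hsv=cv2.cvtColor(im,cv2.COLOR_RGB2HSV)
print(p)
for v in range(218,258,1): print(v,[tuple(int(a) for a in im[v,u]) for u in(314,318,322,326)])
for v in(232,240,): print("row",v,[(u,int(hsv[v,u,1]),int(hsv[v,u,2])) for u in range(306,336,1)])
m=cv2.inRange(hsv,(0,150,50),(6,255,255))|cv2.inRange(hsv,(174,150,50),(180,255,255)); m[:235]=0
ys,xs=np.nonzero(m[:, 300:342]);print("red rows",ys.min(),ys.max(),"cols",[(v,xs[ys==v].min()+300,xs[ys==v].max()+300) for v in(256,270,300,320,385)if (ys==v).any()])
tl=lambda u,v,z:(T.T@(ray(c,u,v,z)-p)).round(4)
for v in(222,224,226,228):print(v,"slot",tl(320,v,.046))
for v in(243,245,247,249):print(v,"headend",tl(320,v,p[2]-.041),tl(320,v,p[2]-.033))
```

```text
[ 0.51377845 -0.2721125   0.10989089]
218 [(192, 158, 85), (192, 158, 85), (192, 157, 86), (192, 157, 85)]
219 [(190, 156, 84), (191, 157, 85), (190, 156, 84), (190, 155, 83)]
220 [(189, 154, 82), (188, 155, 83), (188, 154, 83), (188, 153, 82)]
221 [(188, 153, 83), (187, 153, 82), (187, 153, 82), (187, 153, 82)]
222 [(186, 152, 82), (187, 153, 82), (186, 153, 82), (186, 152, 81)]
223 [(186, 152, 82), (186, 152, 81), (186, 153, 82), (186, 152, 82)]
224 [(184, 150, 79), (184, 150, 80), (184, 150, 80), (184, 150, 79)]
225 [(151, 121, 65), (151, 121, 65), (152, 122, 66), (151, 121, 65)]
226 [(89, 73, 48), (80, 65, 45), (78, 63, 44), (79, 64, 44)]
227 [(65, 55, 42), (32, 33, 36), (31, 32, 36), (34, 33, 36)]
228 [(60, 52, 39), (31, 33, 35), (32, 33, 36), (33, 34, 37)]
229 [(57, 49, 39), (32, 33, 34), (32, 33, 35), (31, 32, 36)]
230 [(56, 48, 37), (33, 33, 34), (32, 33, 36), (31, 32, 34)]
231 [(56, 48, 38), (32, 32, 35), (32, 33, 35), (32, 33, 35)]
232 [(57, 49, 39), (32, 33, 34), (32, 32, 33), (33, 34, 35)]
233 [(63, 53, 38), (30, 31, 32), (33, 33, 35), (33, 33, 35)]
234 [(70, 57, 40), (33
[... 2381 characters left out ...]
330, 21, 36), (331, 54, 47), (332, 145, 148), (333, 143, 191), (334, 144, 188), (335, 144, 188)]
red rows 251 390 cols [(256, np.int64(307), np.int64(332)), (270, np.int64(305), np.int64(337)), (300, np.int64(305), np.int64(338)), (320, np.int64(306), np.int64(338)), (385, np.int64(308), np.int64(335))]
222 slot [ 0.0185 -0.0002  0.0639]
224 slot [ 0.0173 -0.0002  0.0639]
226 slot [ 0.0161 -0.0002  0.0639]
228 slot [ 0.015  -0.0002  0.0639]
243 headend [ 0.0121 -0.0002  0.041 ] [ 0.0143 -0.0002  0.033 ]
245 headend [ 0.0111 -0.0002  0.041 ] [ 0.0132 -0.0002  0.033 ]
247 headend [ 0.01   -0.0002  0.041 ] [ 0.0122 -0.0002  0.033 ]
249 headend [ 0.0089 -0.0002  0.041 ] [ 0.0112 -0.0002  0.033 ]
```

Run:
```python
from h import *
im,c=cam("wrist")
for v in(247,250): print(v,[(u,int(im[v,u].mean())) for u in range(304,338)])
```

```text
247 [(304, 146), (305, 141), (306, 139), (307, 139), (308, 140), (309, 141), (310, 138), (311, 122), (312, 109), (313, 107), (314, 107), (315, 107), (316, 105), (317, 105), (318, 105), (319, 105), (320, 105), (321, 105), (322, 104), (323, 103), (324, 103), (325, 87), (326, 51), (327, 33), (328, 32), (329, 32), (330, 33), (331, 43), (332, 110), (333, 144), (334, 142), (335, 142), (336, 141), (337, 140)]
250 [(304, 146), (305, 142), (306, 139), (307, 140), (308, 140), (309, 140), (310, 145), (311, 156), (312, 166), (313, 166), (314, 166), (315, 165), (316, 164), (317, 163), (318, 164), (319, 164), (320, 166), (321, 169), (322, 171), (323, 173), (324, 173), (325, 161), (326, 114), (327, 32), (328, 32), (329, 33), (330, 33), (331, 40), (332, 110), (333, 143), (334, 142), (335, 142), (336, 141), (337, 141)]
```

Request:
{"fn": "jog_arm", "kwargs": {
  "series": [
    [0.15,0.1,0,0,-1],
    [0.33,0.2,0,0,-1],
    [0.33,0.2,0.6,0,-1],
    [0.33,0.2,1.2,0,-1],
    [0.33,0.2,1.4,0,-1]
  ]
}}

```text
t: 7.0
position: [0.5102, -0.2688, 0.0941]
ee_rot: [3.141, -0.002, 2.892]
force: [-0.3, -0.0, -0.8]
grip_width: 0.013
gripper_force: 34.9
```

Request:
{"fn": "jog_arm", "kwargs": {
  "series": [
    [0,0,0,0,-1],
    [0,0,0,0,-1],
    [0,0,0,0,-1],
    [0,0,0,0,-1],
    [0,0,0,0,-1]
  ]
}}

```text
t: 7.42
position: [0.5112, -0.2694, 0.0959]
ee_rot: [-3.141, 0.0, 2.892]
force: [0.4, 0.8, -1.8]
grip_width: 0.0129
gripper_force: 34.9
```

Run:
```python
from h import *
s=manip.observe(); p=s["position"];T=Ro.from_euler('xyz',s["ee_rot"]).as_matrix()
im,c=cam("wrist");print(p,s["force"])
print([(v,int(im[v,320].mean())) for v in range(212,256)])
for v in(235,248,250): print(v,[(u,int(im[v,u].mean())) for u in range(304,338)])
tl=lambda u,v,z:(T.T@(ray(c,u,v,z)-p)).round(4)
for v in(216,220,224,228,232):print(v,"slot",tl(320,v,.046))
for v in(243,245,247,249):print(v,"headend",tl(320,v,p[2]-.041))
print(tl(310,230,.046),tl(330,230,.046))
t=im[170:310,240:400];save(cv2.resize(t,None,fx=4,fy=4,interpolation=cv2.INTER_CUBIC),"close2.png")
```

```text
[ 0.51115761 -0.26939429  0.0959383 ] [ 0.40138135  0.82089303 -1.78637109]
[(212, 188), (213, 189), (214, 192), (215, 194), (216, 194), (217, 194), (218, 190), (219, 180), (220, 141), (221, 91), (222, 108), (223, 132), (224, 140), (225, 141), (226, 142), (227, 143), (228, 144), (229, 143), (230, 142), (231, 140), (232, 140), (233, 139), (234, 139), (235, 139), (236, 122), (237, 78), (238, 33), (239, 33), (240, 33), (241, 32), (242, 31), (243, 33), (244, 31), (245, 57), (246, 92), (247, 104), (248, 104), (249, 146), (250, 165), (251, 134), (252, 70), (253, 53), (254, 53), (255, 54)]
235 [(304, 141), (305, 141), (306, 140), (307, 140), (308, 140), (309, 140), (310, 139), (311, 140), (312, 139), (313, 138), (314, 139), (315, 140), (316, 139), (317, 138), (318, 139), (319, 139), (320, 139), (321, 139), (322, 139), (323, 139), (324, 139), (325, 140), (326, 139), (327, 139), (328, 139), (329, 139), (330, 140), (331, 141), (332, 141), (333, 141), (334, 141), (335, 140), (336, 140), (337, 140)]
248 [(304, 139), (305, 140), (306, 140), (307, 140), (308, 134), (309, 107), (310, 86), (311, 106
[... 394 characters left out ...]
8), (311, 144), (312, 166), (313, 166), (314, 165), (315, 165), (316, 163), (317, 162), (318, 163), (319, 164), (320, 165), (321, 168), (322, 171), (323, 172), (324, 172), (325, 160), (326, 114), (327, 32), (328, 32), (329, 99), (330, 138), (331, 141), (332, 141), (333, 141), (334, 141), (335, 140), (336, 140), (337, 140)]
216 slot [ 0.0247 -0.0002  0.0499]
220 slot [ 0.0225 -0.0002  0.0499]
224 slot [ 0.0203 -0.0002  0.0499]
228 slot [ 0.0181 -0.0002  0.0499]
232 slot [ 0.0159 -0.0002  0.0499]
243 headend [ 0.0121 -0.0002  0.041 ]
245 headend [ 0.0111 -0.0002  0.041 ]
247 headend [ 0.01   -0.0002  0.041 ]
249 headend [ 0.0089 -0.0002  0.041 ]
[ 0.017  -0.0056  0.0499] [0.017  0.0052 0.0499]
```

View pics/close2.png

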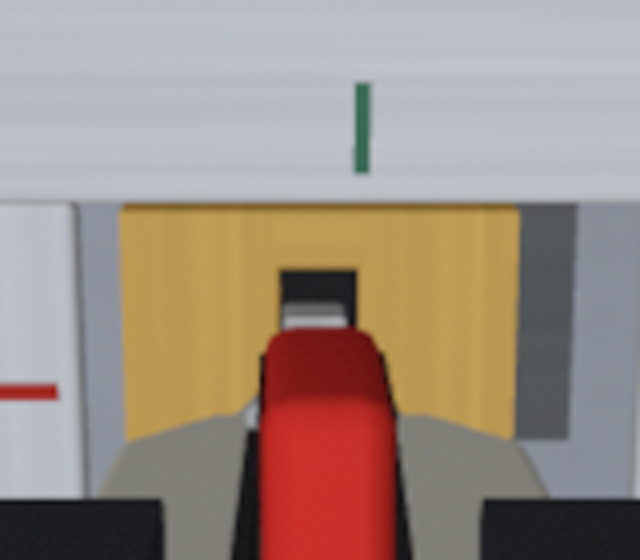

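The crop shows the head (cols 311–326) inside the slot outline (309–329), and the ends agree too. I'll lower it slowly now.

Request:
{"fn": "jog_arm", "kwargs": {
  "series": [
    [0,0.03,0.2,0,-1],
    [0,0.03,0.4,0,-1],
    [0,0.03,0.6,0,-1],
    [0,0.03,0.7,0,-1],
    [0,0.03,0.8,0,-1]
  ]
}}

```text
t: 7.88
position: [0.5109, -0.2689, 0.0873]
ee_rot: [3.141, -0.0, 2.892]
force: [0.8, -0.2, -0.6]
grip_width: 0.0131
gripper_force: 34.9
```

Request:
{"fn": "jog_arm", "kwargs": {
  "series": [
    [0,0,0.07,0,-1],
    [0,0,0.14,0,-1],
    [0,0,0.2,0,-1],
    [0,0,0.27,0,-1],
    [0,0,0.3,0,-1]
  ]
}}

```text
t: 8.3
position: [0.511, -0.2689, 0.0846]
ee_rot: [3.142, -0.0, 2.892]
force: [-0.9, -0.1, -0.9]
grip_width: 0.0132
gripper_force: 34.9
```

Request:
{"fn": "jog_arm", "kwargs": {
  "series": [
    [0,0,0.05,0,-1],
    [0,0,0.1,0,-1],
    [0,0,0.15,0,-1],
    [0,0,0.2,0,-1],
    [0,0,0.2,0,-1]
  ]
}}

```text
t: 8.72
position: [0.511, -0.2689, 0.0825]
ee_rot: [3.142, -0.0, 2.892]
force: [-0.3, -1.0, -0.5]
grip_width: 0.0127
gripper_force: 34.9
```

Request:
{"fn": "jog_arm", "kwargs": {
  "series": [
    [0,0,0.07,0,-1],
    [0,0,0.14,0,-1],
    [0,0,0.2,0,-1],
    [0,0,0.27,0,-1],
    [0,0,0.3,0,-1]
  ]
}}

```text
t: 9.13
position: [0.511, -0.2689, 0.0795]
ee_rot: [3.142, -0.0, 2.892]
force: [-0.1, 0.0, -0.8]
grip_width: 0.0131
gripper_force: 34.9
```

Request:
{"fn": "jog_arm", "kwargs": {
  "series": [
    [0,0,0.05,0,-1],
    [0,0,0.1,0,-1],
    [0,0,0.15,0,-1],
    [0,0,0.2,0,-1],
    [0,0,0.2,0,-1]
  ]
}}

```text
t: 9.55
position: [0.511, -0.2689, 0.0775]
ee_rot: [3.142, -0.0, 2.892]
force: [-0.4, -0.1, -1.1]
grip_width: 0.0129
gripper_force: 34.9
```

Request:
{"fn": "jog_arm", "kwargs": {
  "series": [
    [0,0,0.05,0,-1],
    [0,0,0.1,0,-1],
    [0,0,0.15,0,-1],
    [0,0,0.2,0,-1],
    [0,0,0.2,0,-1]
  ]
}}

```text
t: 9.97
position: [0.5113, -0.2691, 0.076]
ee_rot: [-3.141, 0.001, 2.892]
force: [-0.8, 0.9, 2.0]
grip_width: 0.0129
gripper_force: 34.9
```

Request:
{"fn": "jog_arm", "kwargs": {
  "series": [
    [0,0,0.05,0,-1],
    [0,0,0.1,0,-1],
    [0,0,0.1,0,-1],
    [0,0,0.1,0,-1],
    [0,0,0.1,0,-1]
  ]
}}

```text
t: 10.38
position: [0.5113, -0.2691, 0.0749]
ee_rot: [-3.141, 0.001, 2.892]
force: [1.0, 0.1, 4.6]
grip_width: 0.013
gripper_force: 34.9
```

Request:
{"fn": "jog_arm", "kwargs": {
  "series": [
    [0,0,0.05,0,-1],
    [0,0,0.1,0,-1],
    [0,0,0.1,0,-1],
    [0,0,0.1,0,-1],
    [0,0,0.1,0,-1]
  ]
}}

```text
t: 10.8
position: [0.5113, -0.2691, 0.0739]
ee_rot: [-3.141, 0.001, 2.892]
force: [0.6, -0.1, 4.7]
grip_width: 0.013
gripper_force: 34.9
```

Request:
{"fn": "jog_arm", "kwargs": {
  "series": [
    [0,0,0.05,0,-1],
    [0,0,0.1,0,-1],
    [0,0,0.1,0,-1],
    [0,0,0.1,0,-1],
    [0,0,0.1,0,-1]
  ]
}}

```text
t: 11.22
position: [0.5113, -0.2691, 0.0729]
ee_rot: [-3.141, 0.001, 2.892]
force: [1.2, -0.3, 5.2]
grip_width: 0.0131
gripper_force: 34.9
```

Request:
{"fn": "jog_arm", "kwargs": {
  "series": [
    [0,0,0.1,0,-1],
    [0,0,0.2,0,-1],
    [0,0,0.3,0,-1],
    [0,0,0.4,0,-1],
    [0,0,0.5,0,-1]
  ]
}}

```text
t: 11.63
position: [0.5114, -0.2692, 0.0681]
ee_rot: [-3.141, 0.001, 2.892]
force: [0.6, 1.6, 8.4]
grip_width: 0.013
gripper_force: 34.9
```

Request:
{"fn": "jog_arm", "kwargs": {
  "series": [
    [0,0,0.05,0,-1],
    [0,0,0.1,0,-1],
    [0,0,0.15,0,-1],
    [0,0,0.15,0,-1],
    [0,0,0.15,0,-1]
  ]
}}

```text
t: 12.05
position: [0.5115, -0.2692, 0.0669]
ee_rot: [-3.141, 0.001, 2.892]
force: [-0.8, 1.0, 8.1]
grip_width: 0.0132
gripper_force: 34.9
```

Request:
{"fn": "jog_arm", "kwargs": {
  "series": [
    [0,0,0.05,0,-1],
    [0,0,0.08,0,-1],
    [0,0,0.1,0,-1],
    [0,0,0.1,0,-1],
    [0,0,0.1,0,-1]
  ]
}}

```text
t: 12.47
position: [0.5115, -0.2692, 0.066]
ee_rot: [-3.141, 0.001, 2.892]
force: [0.2, 1.4, 8.4]
grip_width: 0.0131
gripper_force: 34.9
```

Request:
{"fn": "jog_arm", "kwargs": {
  "series": [
    [0,0,0.03,0,-1],
    [0,0,0.06,0,-1],
    [0,0,0.06,0,-1],
    [0,0,0.06,0,-1],
    [0,0,0.06,0,-1]
  ]
}}

```text
t: 12.88
position: [0.5116, -0.2692, 0.0654]
ee_rot: [-3.141, 0.001, 2.892]
force: [-0.1, 1.4, 9.4]
grip_width: 0.0128
gripper_force: 34.9
```

Request:
{"fn": "jog_arm", "kwargs": {
  "series": [
    [0,0,0.03,0,-1],
    [0,0,0.05,0,-1],
    [0,0,0.05,0,-1],
    [0,0,0.05,0,-1],
    [0,0,0.05,0,-1]
  ]
}}

```text
t: 13.3
position: [0.5116, -0.2692, 0.0649]
ee_rot: [-3.141, 0.001, 2.892]
force: [-0.5, 0.9, 9.5]
grip_width: 0.013
gripper_force: 34.9
```

Request:
{"fn": "jog_arm", "kwargs": {
  "series": [
    [0,0.015,0,3,-1],
    [-0.01,0.03,0,6,-1],
    [-0.01,0.045,0,9,-1],
    [-0.02,0.06,0,12,-1],
    [-0.02,0.06,0,12,-1]
  ]
}}

```text
t: 13.72
position: [0.5121, -0.269, 0.0651]
ee_rot: [-3.141, 0.002, 2.679]
force: [-0.5, -0.0, 8.9]
grip_width: 0.0129
gripper_force: 34.9
```

Run:
```python
from h import *
s=manip.observe(); print(s["position"],np.degrees(s["ee_rot"]),s["force"],s["torque"])
im,c=cam("wrist"); t=im[170:310,240:400];save(cv2.resize(t,None,fx=4,fy=4,interpolation=cv2.INTER_CUBIC),"close3.png")
```

```text
[ 0.51208354 -0.2690373   0.0651086 ] [-1.79974888e+02  1.10066711e-01  1.53505097e+02] [-0.4733617  -0.01145987  8.89665592] [ 0.08156432 -0.02051373  0.01338048]
```

View pics/close3.png

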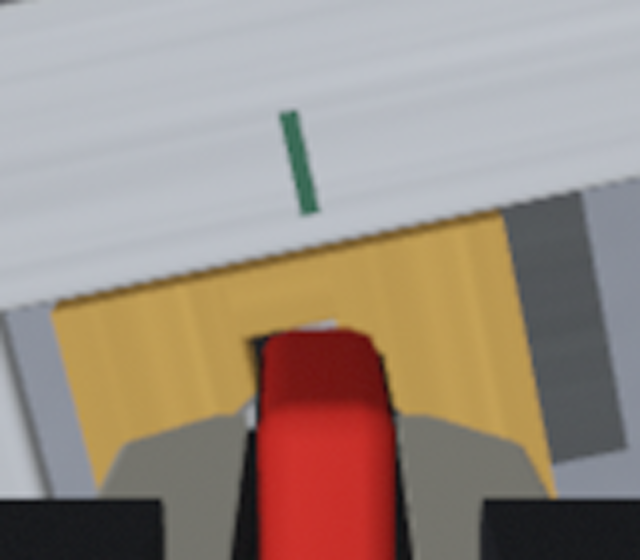

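The crop shows the handle turned relative to the slot, with no torque on it, so the head is clear below the lips. I'll carry on turning.

Request:
{"fn": "jog_arm", "kwargs": {
  "series": [
    [-0.01,0.03,0,6,-1],
    [-0.02,0.06,0,12,-1],
    [-0.03,0.09,0,18,-1],
    [-0.05,0.12,0,24,-1],
    [-0.06,0.14,0,30,-1]
  ]
}}

```text
t: 14.18
position: [0.5134, -0.2681, 0.0652]
ee_rot: [3.141, 0.002, 2.154]
force: [-0.3, 0.4, 9.3]
grip_width: 0.0133
gripper_force: 34.9
```

Request:
{"fn": "jog_arm", "kwargs": {
  "series": [
    [-0.01,0.03,0,6,-1],
    [-0.02,0.06,0,12,-1],
    [-0.03,0.09,0,18,-1],
    [-0.05,0.12,0,24,-1],
    [-0.06,0.14,0,30,-1]
  ]
}}

```text
t: 14.6
position: [0.5148, -0.2678, 0.0652]
ee_rot: [3.14, 0.001, 1.63]
force: [-0.2, 0.9, 8.1]
grip_width: 0.0134
gripper_force: 34.9
```

Request:
{"fn": "jog_arm", "kwargs": {
  "series": [
    [-0.01,0.03,0,5,-1],
    [-0.02,0.05,0,10,-1],
    [-0.03,0.07,0,15,-1],
    [-0.03,0.07,0,15,-1],
    [-0.03,0.07,0,15,-1]
  ]
}}

```text
t: 15.02
position: [0.5156, -0.2681, 0.0652]
ee_rot: [3.14, 0.001, 1.373]
force: [1.5, -0.6, 10.0]
grip_width: 0.013
gripper_force: 35.0
```

Run:
```python
from h import *
s=manip.observe(); print(s["position"],np.degrees(s["ee_rot"]),s["force"],s["torque"],s["grip_width"])
```

```text
[ 0.51556758 -0.26805781  0.06518225] [1.79886882e+02 5.31307636e-02 7.86614222e+01] [ 1.45481421 -0.5725497  10.00896526] [-0.01571459  0.02884999  0.00279837] 0.012988317795607386
```

Request:
{"fn": "jog_arm", "kwargs": {
  "series": [
    [0,0.005,0,1,-1],
    [0,0.01,0,2,-1],
    [0,0.015,0,3,-1],
    [0,0.02,0,4,-1],
    [0,0.02,0,4,-1]
  ]
}}

```text
t: 15.43
position: [0.5158, -0.2681, 0.0652]
ee_rot: [3.14, 0.001, 1.303]
force: [0.2, -0.2, 9.0]
grip_width: 0.0129
gripper_force: 35.0
```

```bash
cat > o.py <<'E'
from h import *
s=manip.observe(); print(s["position"].round(4),np.degrees(s["ee_rot"]).round(2),s["force"].round(1),s["torque"].round(3))
E
python3 o.py
```

```text
[ 0.5158 -0.2681  0.0652] [1.7988e+02 5.0000e-02 7.4640e+01] [ 0.2 -0.2  9. ] [-0.062  0.067  0.008]
```

Request:
{"fn": "jog_arm", "kwargs": {
  "series": [
    [0,0.005,0,1,-1],
    [0,0.01,0,2,-1],
    [0,0.01,0,2,-1],
    [0,0.01,0,2,-1],
    [0,0.01,0,2,-1]
  ]
}}

```text
t: 15.85
position: [0.5158, -0.2682, 0.0652]
ee_rot: [3.14, 0.001, 1.269]
force: [-0.3, -0.0, 8.3]
grip_width: 0.0135
gripper_force: 35.0
```

```bash
python3 o.py
```

```text
[ 0.5158 -0.2682  0.0652] [1.7988e+02 5.0000e-02 7.2700e+01] [-0.3 -0.   8.3] [-0.108  0.11   0.023]
```

Request:
{"fn": "jog_arm", "kwargs": {
  "series": [
    [0,0.005,0,1,-1],
    [0,0.01,0,2,-1],
    [0,0.01,0,2,-1],
    [0,0.01,0,2,-1],
    [0,0.01,0,2,-1]
  ]
}}

```text
t: 16.27
position: [0.5159, -0.2682, 0.0652]
ee_rot: [3.139, 0.001, 1.234]
force: [-1.2, -0.3, 10.4]
grip_width: 0.0136
gripper_force: 35.0
```

```bash
python3 o.py
```

```text
[ 0.5159 -0.2682  0.0652] [1.7988e+02 5.0000e-02 7.0700e+01] [-1.2 -0.3 10.4] [-0.1    0.08  -0.041]
```

Request:
{"fn": "jog_arm", "kwargs": {
  "series": [
    [0,0.005,0,0.7,-1],
    [0,0.005,0,1.5,-1],
    [0,0.005,0,1.5,-1],
    [0,0.005,0,1.5,-1],
    [0,0.005,0,1.5,-1]
  ]
}}

```text
t: 16.68
position: [0.516, -0.2683, 0.0652]
ee_rot: [3.139, 0.001, 1.208]
force: [0.3, -0.3, 9.0]
grip_width: 0.0129
gripper_force: 35.0
```

```bash
python3 o.py
```

```text
[ 0.516  -0.2683  0.0652] [1.7987e+02 5.0000e-02 6.9210e+01] [ 0.3 -0.3  9. ] [-0.198  0.041  0.086]
```

Request:
{"fn": "jog_arm", "kwargs": {
  "series": [
    [0,0,0,0.7,-1],
    [0,0,0,1.5,-1],
    [0,0,0,1.5,-1],
    [0,0,0,1.5,-1],
    [0,0,0,1.5,-1]
  ]
}}

```text
t: 17.1
position: [0.516, -0.2684, 0.0652]
ee_rot: [3.139, 0.001, 1.182]
force: [0.5, -1.0, 8.7]
grip_width: 0.0132
gripper_force: 35.0
```

Run:
```python
from h import *
s=manip.observe(); print(s["position"].round(4),np.degrees(s["ee_rot"]).round(2),s["force"].round(1),s["torque"].round(3))
im,c=cam("wrist"); t=im[100:420,180:460];save(cv2.resize(t,None,fx=1.8,fy=1.8,interpolation=cv2.INTER_CUBIC),"close4.png")
```

```text
[ 0.516  -0.2684  0.0652] [1.7986e+02 5.0000e-02 6.7710e+01] [ 0.5 -1.   8.7] [-0.261  0.073  0.142]
```

View pics/close4.png

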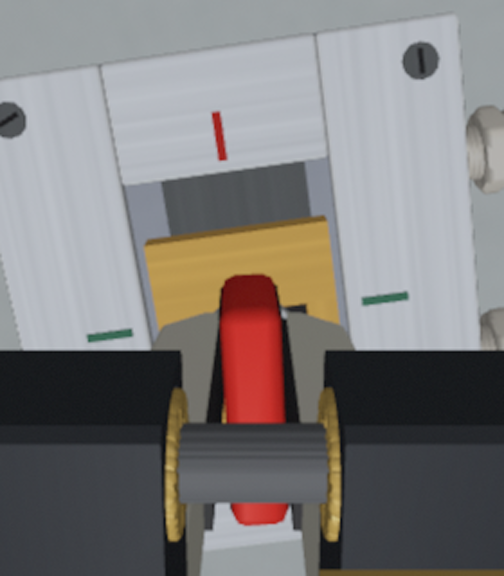

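Torque is rising at about 97°, so the bolt is at its stop: the crop shows the handle along the red mark at (219,135). I'll ease off the torque a little and let the spring lift it.

Request:
{"fn": "jog_arm", "kwargs": {
  "series": [
    [0,0,0,-0.7,-1],
    [0,0,0,-1.5,-1],
    [0,0,-0.1,-1.5,-1],
    [0,0,-0.2,-1.5,-1],
    [0,0,-0.3,-1.5,-1]
  ]
}}

```text
t: 17.57
position: [0.5159, -0.2682, 0.0677]
ee_rot: [3.14, 0.001, 1.208]
force: [1.3, -1.4, 5.5]
grip_width: 0.0127
gripper_force: 34.9
```

Request:
{"fn": "jog_arm", "kwargs": {
  "series": [
    [0,0,-0.05,0,-1],
    [0,0,-0.1,0,-1],
    [0,0,-0.15,0,-1],
    [0,0,-0.2,0,-1],
    [0,0,-0.2,0,-1]
  ]
}}

```text
t: 17.98
position: [0.5157, -0.268, 0.0695]
ee_rot: [3.14, 0.0, 1.208]
force: [3.0, -3.9, 6.0]
grip_width: 0.0129
gripper_force: 34.9
```

Request:
{"fn": "jog_arm", "kwargs": {
  "series": [
    [0,0,-0.03,0,-1],
    [0,0,-0.06,0,-1],
    [0,0,-0.08,0,-1],
    [0,0,-0.08,0,-1],
    [0,0,-0.08,0,-1]
  ]
}}

```text
t: 18.4
position: [0.5155, -0.2678, 0.07]
ee_rot: [3.141, 0.0, 1.208]
force: [4.1, -4.1, 4.1]
grip_width: 0.013
gripper_force: 35.0
```

```bash
python3 o.py
```

```text
[ 0.5155 -0.2678  0.07  ] [1.7995e+02 1.0000e-02 6.9200e+01] [ 4.1 -4.1  4.1] [-0.78  -0.828  0.099]
```

Request:
{"fn": "jog_arm", "kwargs": {
  "series": [
    [0,0,0,0,-1],
    [0,0,0,0,-1],
    [0,0,0,0,-1],
    [0,0,0,0,-1],
    [0,0,0,0,-1]
  ],
  "grip_force": 6
}}

```text
t: 18.82
position: [0.5149, -0.2671, 0.0695]
ee_rot: [-3.141, -0.0, 1.208]
force: [1.5, -0.1, 3.7]
grip_width: 0.0142
gripper_force: 6.0
```

```bash
python3 o.py
```

```text
[ 0.5149 -0.2671  0.0695] [-1.7994e+02 -2.0000e-02  6.9210e+01] [ 1.5 -0.1  3.7] [ 0.02  -0.169 -0.034]
```

Request:
{"fn": "jog_arm", "kwargs": {
  "series": [
    [0,0,-0.03,0,-1],
    [0,0,-0.06,0,-1],
    [0,0,-0.1,0,-1],
    [0,0,-0.1,0,-1],
    [0,0,-0.1,0,-1]
  ]
}}

```text
t: 19.23
position: [0.5145, -0.267, 0.0698]
ee_rot: [-3.14, -0.001, 1.208]
force: [2.1, 1.0, -5.4]
grip_width: 0.0144
gripper_force: 6.0
```

```bash
python3 o.py
```

```text
[ 0.5145 -0.267   0.0698] [-1.7989e+02 -3.0000e-02  6.9200e+01] [ 2.1  1.  -5.4] [ 0.034 -0.407 -0.011]
```

It is now held down by the notches, so I'll let go slowly and lift away.

Request:
{"fn": "jog_arm", "kwargs": {
  "series": [
    [0,0,0.05,0,-0.65],
    [0,0,0.05,0,-0.6],
    [0,0,0.05,0,-0.5],
    [0,0,0.05,0,-0.4],
    [0,0,0.05,0,-0.2]
  ]
}}

```text
t: 19.65
position: [0.5152, -0.2677, 0.0706]
ee_rot: [3.141, 0.0, 1.208]
force: [0.1, -0.8, -0.5]
grip_width: 0.0306
gripper_force: 0.0
```

Request:
{"fn": "jog_arm", "kwargs": {
  "series": [
    [0,0,0,0,-0.1],
    [0,0,0,0,-0.1],
    [0,0,-1,0,-0.1],
    [0,0,-3,0,-0.1],
    [0,0,-5,0,-0.1]
  ]
}}

```text
t: 20.07
position: [0.5145, -0.2671, 0.1206]
ee_rot: [-3.14, -0.0, 1.208]
force: [0.8, 0.7, 0.2]
grip_width: 0.0422
gripper_force: 0.0
```

Request:
{"fn": "jog_arm", "kwargs": {
  "series": [
    [-2,0,-2,0,-0.1],
    [-4,0,-4,0,-0.1],
    [-6,0,-6,0,-0.1],
    [-6,0,-6,0,-0.1],
    [-6,0,-6,0,-0.1]
  ]
}}

```text
t: 20.48
position: [0.4945, -0.325, 0.1826]
ee_rot: [3.138, 0.001, 1.206]
force: [-0.0, -0.1, -0.4]
grip_width: 0.0417
gripper_force: 0.0
```

Run:
```python
from h import *
s=manip.observe(); print(s["t"],s["position"].round(4),np.degrees(s["ee_rot"]).round(2),s["force"].round(1))
im,c=cam("wrist"); save(im,"w5.png"); hsv=cv2.cvtColor(im,cv2.COLOR_RGB2HSV)
for lo,hi in(((0,150,60),(8,255,255)),((50,80,30),(95,255,255))):
    for ce,a,b in comps(im,lo,hi,(0,0,640,290),15):
        for z in(.05,.104): print(ce.round(0),a,z,[ray(c,*q,z)[:2].round(4).tolist() for q in b],ray(c,*ce,z)[:2].round(4))
```

```text
20.4833 [ 0.4945 -0.325   0.1826] [1.7979e+02 6.0000e-02 6.9100e+01] [-0.  -0.1 -0.4]
[309.  69.] 31 0.05 [[0.5277, -0.2143], [0.5288, -0.2146], [0.5261, -0.2252], [0.525, -0.2249]] [ 0.5269 -0.2198]
[309.  69.] 31 0.104 [[0.5259, -0.2231], [0.5267, -0.2233], [0.5245, -0.2319], [0.5236, -0.2317]] [ 0.5252 -0.2276]
[317. 149.] 1565 0.05 [[0.5154, -0.2431], [0.5286, -0.2477], [0.5103, -0.3016], [0.4964, -0.2968]] [ 0.5131 -0.2716]
[317. 149.] 1565 0.104 [[0.5158, -0.2466], [0.5266, -0.2504], [0.5116, -0.2945], [0.5002, -0.2906]] [ 0.5139 -0.2699]
[325. 204.] 21 0.05 [[0.5044, -0.3059], [0.5055, -0.3062], [0.5032, -0.3158], [0.5021, -0.3155]] [ 0.5038 -0.3107]
[325. 204.] 21 0.104 [[0.5068, -0.298], [0.5077, -0.2983], [0.5058, -0.3061], [0.5049, -0.3059]] [ 0.5063 -0.302 ]
[368. 133.] 28 0.05 [[0.545, -0.2723], [0.5553, -0.2748], [0.5551, -0.2759], [0.5448, -0.2733]] [ 0.5503 -0.2742]
[368. 133.] 28 0.104 [[0.54, -0.2705], [0.5485, -0.2726], [0.5483, -0.2735], [0.5399, -0.2714]] [ 0.5444 -0.272 ]
[267. 145.] 26 0.05 [[0.476, -0.2548], [0.4858, -0.2572], [0.4855, -0.2583], [0.4757, -0.2558]] [ 0.481  -0.2566]
[267. 145.] 26 0.104 [[0.4835, -0.2562], [0.4915, -0.2581], [0.4913, -0.259], [0.4833, -0.257]] [ 0.4876 -0.2576]
```

View pics/w5.png

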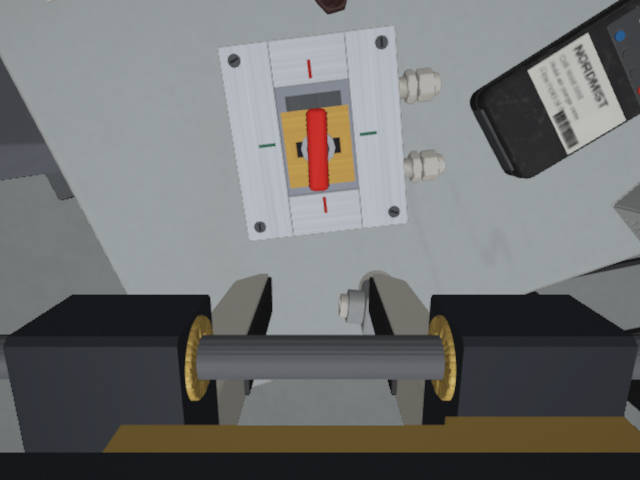

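The lid view shows the handle at (317,149) lying along the red marks, turned about 94.5°. The bolt is held in the notches: a slight upward pull met about 5 N of resistance. The gland and filter are still standing and the gripper is clear.

```bash
python3 -c "
from h import *
print(manip.sign_off())"
```

```text
the job is handed in; nothing more can be done
None
```

The lid is locked and the job is handed in: the T-bolt went through the slot without forcing, was turned about 94° clockwise to its stop, sprang up into the notches and was released, with the robot clear at about 20.5 s.

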